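# Find the heavy side of the cam wheel and hold it heavy side down over the catch cup

### The job

A counterweight is cast unseen into one side of the round cam wheel: pick the wheel up by its square hub and turn it about in the hand to feel which side is heavy. Then hold it tipped over about 45 degrees, heavy side lowest, with that side close above the middle of the open steel catch cup (the one out on the bench, not the one under the funnel) without touching it, so the weight can be punched out into the cup. Finish while still holding the wheel steady there, and leave the cup and everything else on the bench where it stands.

Things in the scene. Friction and masses are not known exactly. Their poses are not given: they have to be found in the camera images.
- wheel: Cam wheel, hub up: round yellow nylon disc, 84 mm across, 22 mm thick, square steel hub 22 x 22 mm rising 38 mm from its top (60 mm in all). Origin: centre of the underside; z along the hub; x, y square to the hub's flats. 0.22 kg, balanced, plus a hidden fixed counterweight of 0.12 to 0.18 kg at mid thickness, 26 mm off the axis, in a direction that differs each time and that x, y do not tell.
- wheel_hub (a point): Where to grip: on the hub axis, 41 mm above the underside, 19 mm above the disc's top; axes as the wheel's. An 80 N grip does not slip. Held level, the wheel weighs on its heavy side with a tipping moment of 0.03 to 0.046 N m about a level line through the hub axis, seen in the force-torque readings.
- cup: The steel catch cup: round, open at the top, 86 mm diameter at the rim, 60 mm high, wall 4 mm, 0.45 kg, standing loose on the bench and empty. Origin: centre of its underside; z up. (The smaller cup under the funnel is not meant.)
- heat_sink: Bystander: copper heat sink block with fins, 60 x 50 x 34 mm. Origin: centre of its underside.
- gear_shaft: Bystander: nickel gear shaft, 110 mm long, lying on two small feet, 33 mm high. Origin: centre of its underside, x along the shaft.
- gasket: Bystander: dark grey rubber ring, 56 mm outside, 6 mm thick, lying flat. Origin: centre of its underside.
- screwdriver: Bystander: screwdriver lying on the right side of the bench, handle towards its -x.
- spanner: Bystander: spanner lying on the left side of the bench, along its x.

How it is judged (in metres and radians):
On the way:
1. the wheel is lifted clear of the bench in the fingers (height (world z) of wheel above 0.05 m and contact force between the fingers and wheel above 2 N), for 0.2 s.
At the end, for the whole second after the job is handed in: Fingers hold the wheel still, hub axis tipped over 35 deg, counterweight side 30 deg or more below level and within about 24 deg of lowest; counterweight within 30 mm of the cup axis, 15 to 140 mm above its rim; wheel not touching the cup, cup upright, moved under 30 mm (contact force between the fingers and wheel above 2 N and contact force between wheel and cup below 0.3 N and angle between wheel's own z axis and vertical above 0.6 rad and angle between heavy's own x axis and vertical above 2.1 rad and angle between heavy's own y axis and vertical between 1.27 and 1.87 rad and horizontal distance between heavy and cup below 0.03 m and height (world z) of heavy between 0.075 and 0.2 m and linear speed of wheel below 0.03 m/s and angular speed of wheel below 0.2 rad/s and angle between cup's own z axis and vertical below 0.1 rad and distance of cup from where it was at the start of the episode below 0.03 m); the arm keeps its last pose, push and grip.
It fails at once if a bystander is shoved away (distance of any of heat_sink, gear_shaft, gasket, screwdriver, spanner from where it was at the start of the episode above 0.03 m).
It fails at once if the catch cup is shoved away or knocked over (distance of cup from where it was at the start of the episode above 0.03 m or angle between cup's own z axis and vertical above 0.5 rad).
It also fails if it takes over 43 s, if anything falls off the work surface, if the arm or the gripper's body presses on something with over 40 N, if the wrist force passes 120 N, or if a joint passes its speed limit or range.

### The arm

A 6-joint arm with a two-finger parallel gripper is mounted at the origin on the work surface. World frame = base frame: x ahead of the robot, y to its left, z up, the work surface at z = 0. Lengths are in mm, angles in rad, forces in N, time in s.
With the tool pointing down it reaches from about 325 to 900 mm from the base axis. Payload 3.5 kg.
Tool frame: the origin (TCP) lies at the very end of the fingers, on their centre line; the grasp point (between the pads) lies 19 mm behind it (tcp_to_grasp is the distance from the TCP to the grasp point, in mm); x points along the fingers, z is the direction in which the jaws open and shut, and the axes are right-handed (so a half turn about x gives the same grasp; the last joint's range is limited). The gripper opens to 85 mm and grips with 20 to 120 N. Pads are 22 mm wide; open, the fingers measure 114 mm over their backs; the gripper's body (76 mm by 85 mm) begins 54 mm behind the grasp point. The pads swing forward as they close: fully open they stand 13 mm farther back than shut.
Start: joints at [1.172, 0.276, -0.026, 1.268, 0, 1.467], TCP at [182.197, 597.851, 231.313] pointing down, gripper open.
Joint ranges: [-3.12, 3.12], [-0.85, 1.88], [-1.08, 1.24], [-1.95, 2.15], [-1.57, 1.53], [-3.14, 3.14]. Speed limits (rad/s): [2.57, 2.57, 3.14, 3.14, 3.14, 3.14].

### API

Orientations are given as a rotation vector (axis times angle).
In Python, from plant import * gives the robot as it stands.
- The arm moves only by the tool send_rows, never from a script. Its argument "rows" is one flat list of numbers, 4 for each row, row after row: the shift along the tool's x, y, z in cm, then the turn about the tool's x in rad. A call has 1 to 8 rows; each row is the pose to reach, as a shift and turn from the pose commanded when the call began, along the tool's axes at that moment; what a row does not reach only later rows make up. A row lasts 1/12 s, in which the tool goes at most 41.7 mm and 7.16 degrees, less where a joint would pass 70% of its speed; a pose out of reach is approached as far as the arm can. A call with a gripper value outside its range is refused whole. "grip" is the opening, from -1 (shut) to 1 (fully open), so that 0 is half open, set as the call begins (left out, the last holds). The fingers move at their own pace and stop on an object; "force" is the grip in N (left out, the last holds). Time passes only in rows, so rows that repeat a pose let the fingers close. It gives the time, the measured TCP pose, the force and the opening at its end, in the units of the state.
- read_state(): the state, without advancing time (a new reading comes with each control period).
- get_image(name): name is "scene" or "top"; returns the picture (420x560x3 uint8, red, green, blue); there is no depth.
- camera_params(name): a dict with "camera_matrix" (3x3 intrinsics, pixels), "D" ([k1, k2, p1, p2, k3] as OpenCV has them; the pictures are not rectified), "position" and "attitude" of the camera in the world. Camera axes: x right, y down, z forward; pixel columns grow to the right and rows downward; lengths in mm; the calibration is good to about 2 mm. A picture is of the moment at which its call begins. camera_params takes no time and is no camera call.
- job_done(): hands the job in, once; it reports no verdict.
The state is a dict: "t": time; "q": joint angles; "qd": joint speeds; "effort": joint torques, N m; "eef_pos": TCP position; "eef_rot": TCP orientation; "force": force on the tool from outside, world axes, zero at the start; "ft_torque": the same for the moment, N m; "grip_width": opening from 0.0 (shut) to 1.0 (fully open).
Only numpy, scipy, OpenCV 4.12 (cv2) and the standard library are available. Lean on these libraries where they do the work, as an engineer would, in place of code of your own. Each camera call takes 0.05 s, during which the arm holds its last target.

## Working session

There is one attempt and no reset: what is moved stays moved. The work goes in short steps, Python scripts to look and compute and a tool call to move; the robot and the scene stay as the last step left them, time stands still between calls to the robot, and variables do not carry over. Pictures are saved under pics/ and viewed, and the job is handed in when it is done.

Besides the shell and the picture viewer there is one more tool, called after "Request:" in YAML: its name, and indented under it one key for each argument. send_rows: Moves the arm, as the interface text tells. Its arguments: {"type":"object","properties":{"rows":{"type":"array","items":{"type":"number"}},"grip":{"type":"number"},"force":{"type":"number"}},"required":["rows"]}

```bash
ls; mkdir -p pics; python3 - <<'E'
from plant import *
import cv2
s=read_state(); print(s)
for n in("scene","top"):
    im=get_image(n); cv2.imwrite(f"pics/{n}0.png",im[:,:,::-1]); print(n,camera_params(n))
E
```

```text
pics
{'t': 0.0, 'q': array([ 1.17157075e+00,  2.77157362e-01, -2.78957011e-02,  1.26798334e+00,
       -1.93440510e-05,  1.46741051e+00]), 'qd': array([-9.02972841e-04,  6.33100935e-05, -1.17647897e-03,  1.89208019e-03,
       -1.16482892e-03, -3.17696638e-04]), 'effort': array([-1.78557151e-03, -4.45508087e+01,  2.95202440e+01,  1.63988356e-02,
       -7.07505410e-05,  5.22217789e-06]), 'eef_pos': array([181.91678369, 597.12551307, 230.13758014]), 'eef_rot': array([-0.98979832,  1.33672053,  0.98787607]), 'force': array([0.4058322 , 0.28272278, 0.01012733]), 'ft_torque': array([-0.01069652, -0.04566138,  0.03753134]), 'grip_width': 1.0020912610414199}
scene {'camera_matrix': array([[415.75396421,   0.        , 275.0630565 ],
       [  0.        , 415.75396421, 214.30010986],
       [  0.        ,   0.        ,   1.        ]]), 'D': array([-0.02366071,  0.        ,  0.        ,  0.        ,  0.        ]), 'position': array([1131.5465851 ,  254.04889062,  957.6231126 ]), 'attitude': array([-1.47380754, -2.29354561,  0.69434614])}
top {'camera_matrix': array([[400.03393003,   0.        , 283.87125328],
       [  0.        , 400.03393003, 219.52154946],
       [  0.        ,   0.        ,   1.        ]]), 'D': array([-0.00435532,  0.        ,  0.        ,  0.        ,  0.        ]), 'position': array([ 354.39816364,   13.4151502 , 1049.86043696]), 'attitude': array([-1.96116528,  2.22675205, -0.26991119])}
```

View pics/scene0.png

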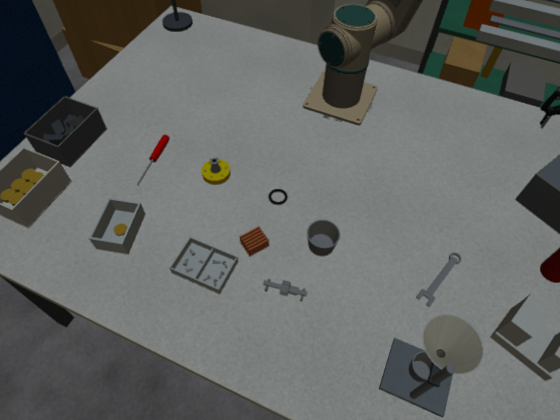

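View pics/top0.png

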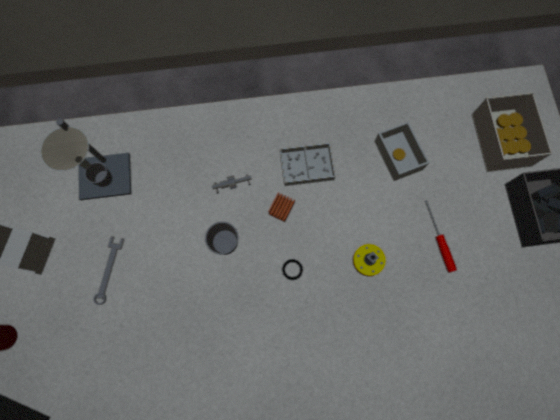

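Scene view: wheel at about (216,170), cup at (322,238). Top view: wheel at (370,259), cup at (222,238). The funnel's cup is at the far left of the top view. I'll zoom in on both for exact pixels.

```bash
cat > h.py <<'E'
import numpy as np, cv2
from scipy.spatial.transform import Rotation as R
from plant import *
def ray(n,uv):
    c=camera_params(n); p=cv2.undistortPoints(np.array([[uv]],float),c["camera_matrix"],c["D"])[0,0]
    return np.array(c["position"]), R.from_rotvec(c["attitude"]).as_matrix()@np.array([p[0],p[1],1])
def onz(n,uv,z):
    o,d=ray(n,uv); return o+d*(z-o[2])/d[2]
def proj(n,P):
    c=camera_params(n); Rm=R.from_rotvec(c["attitude"]).as_matrix().T
    return cv2.projectPoints(np.array(P,float).reshape(-1,3),cv2.Rodrigues(Rm)[0],-Rm@c["position"],c["camera_matrix"],c["D"])[0].reshape(-1,2)
E
python3 - <<'E'
from h import *
def crop(f,u,v,w,k): 
    im=cv2.imread(f)[v-w:v+w,u-w:u+w]; return cv2.resize(im,None,fx=k,fy=k,interpolation=cv2.INTER_CUBIC)
a=np.hstack([crop("pics/top0.png",370,259,25,8),crop("pics/scene0.png",216,170,25,8)])
cv2.imwrite("pics/w.png",a)
a=np.hstack([crop("pics/top0.png",222,238,25,8),crop("pics/scene0.png",322,238,25,8)])
cv2.imwrite("pics/c.png",a)
# wheel yellow mask
for n in("top","scene"):
    im=cv2.imread(f"pics/{n}0.png"); h=cv2.cvtColor(im,cv2.COLOR_BGR2HSV)
    m=cv2.inRange(h,(22,120,80),(35,255,255))
    u,v=(370,259) if n=="top" else (216,170)
    mm=np.zeros_like(m); mm[v-25:v+25,u-25:u+25]=m[v-25:v+25,u-25:u+25]
    pts=cv2.findNonZero(mm); hull=cv2.convexHull(pts); e=cv2.fitEllipse(hull); print(n,e, onz(n,e[0],15))
E
```

```text
top ((369.0007629394531, 259.526611328125), (31.74563980102539, 32.592079162597656), 117.85964965820312) [ 474.96993844 -222.8184574    15.        ]
scene ((215.26463317871094, 169.7086181640625), (22.02305030822754, 28.384794235229492), 82.27569580078125) [ 475.03791724 -225.1340324    15.        ]
```

View pics/w.png

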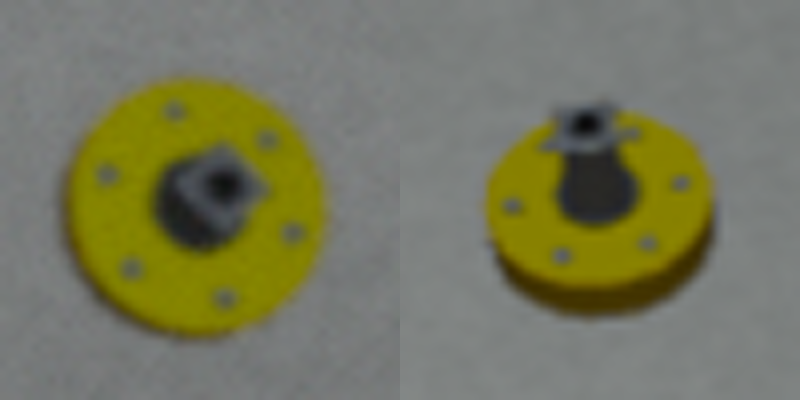

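View pics/c.png

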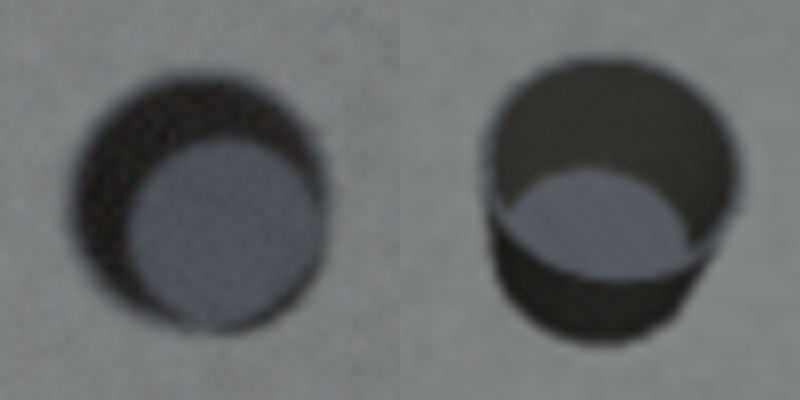

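```bash
python3 - <<'E'
from h import *
k=lambda u0,v0,x,y:(u0-25+(x+.5)/8-.5, v0-25+(y+.5)/8-.5)
print("hubtop top",onz("top",k(370,259,222,187),60))
print("hubtop scene",onz("scene",k(216,170,585-400,124),60))
print("disc top", onz("top",k(370,259,197,205),22), onz("scene",k(216,170,599-400,198),22))
print("cup rim", onz("top",k(222,238,199,201),60), onz("scene",k(322,238,613-400,168),60))
for c in [(222,142),(268,188),(215,235),(172,183)]: print(onz("top",k(370,259,*c),60))
for w in[(473,-224)]:
  for n in("top","scene"):
    im=cv2.imread(f"pics/{n}0.png")
s=read_state(); T=R.from_rotvec(s["eef_rot"]).as_matrix(); print(T.round(3))
E
```

```text
hubtop top [ 475.07408863 -221.87476128   60.        ]
hubtop scene [ 476.78480356 -223.79425103   60.        ]
disc top [ 474.9613697  -221.85461533   22.        ] [ 478.37506734 -221.85117671   22.        ]
cup rim [571.33238437 146.71219892  60.        ] [576.29343849 147.53320645  60.        ]
[ 489.02464719 -224.40472541   60.        ]
[ 472.95238656 -236.02536014   60.        ]
[ 460.57219789 -217.04117508   60.        ]
[ 478.2812233  -206.65141629   60.        ]
[[-0.001 -0.957  0.292]
 [-0.002  0.292  0.957]
 [-1.     0.    -0.002]]
```

Request:
send_rows:
  rows: [-20,0,0,0,-40,0,0,0,-60,0,0,0,-80,0,0,0,-80,0,0,0,-80,0,0,0]

```text
t: 0.6
eef_pos: [181.9, 597.2, 482.9]
eef_rot: [-0.989, 1.335, 0.988]
force: [-0.4, 1.2, 1.0]
grip_width: 1.0
```

Request:
send_rows:
  rows: [-80,0,0,0,-80,0,0,0,-80,0,0,0,-80,0,0,0,-80,0,0,0,-80,0,0,0,-80,0,0,0,-80,0,0,0]

```text
t: 1.27
eef_pos: [167.9, 550.7, 656.4]
eef_rot: [-0.965, 1.297, 1.002]
force: [-0.7, -0.3, 0.5]
grip_width: 1.0
```

```bash
python3 - <<'E'
from h import *
s=read_state(); print(s["t"],s["q"].round(3),s["eef_pos"].round(1)); print(R.from_rotvec(s["eef_rot"]).as_matrix().round(3))
E
```

```text
1.2667 [1.162e+00 3.060e-01 9.280e-01 2.150e+00 1.000e-03 1.458e+00] [167.9 550.7 656.4]
[[ 0.016 -0.957  0.291]
 [ 0.04   0.291  0.956]
 [-0.999 -0.004  0.043]]
```

Request:
send_rows:
  rows: [-80,0,0,0,-80,0,0,0,-80,0,0,0,-80,0,0,0,-80,0,0,0]

```text
t: 1.68
eef_pos: [154.5, 508.0, 690.0]
eef_rot: [-0.937, 1.253, 1.016]
force: [-0.4, -0.0, 0.2]
grip_width: 1.0
```

```bash
python3 - <<'E'
from h import *
s=read_state(); print(s["t"],s["q"].round(3),s["eef_pos"].round(1)); print(R.from_rotvec(s["eef_rot"]).as_matrix().round(3))
E
```

```text
1.6833 [1.152e+00 2.130e-01 8.850e-01 2.149e+00 2.000e-03 1.448e+00] [154.5 508.  690. ]
[[ 0.036 -0.956  0.29 ]
 [ 0.086  0.292  0.953]
 [-0.996 -0.009  0.093]]
```

Request:
send_rows:
  rows: [6,-9.3,-11.5,0,12,-18.6,-23,0,12,-18.6,-23,0,12,-18.6,-23,0,12,-18.6,-23,0,12,-18.6,-23,0,12,-18.6,-23,0,12,-18.6,-23,0]

```text
t: 2.35
eef_pos: [270.0, 243.3, 547.9]
eef_rot: [-0.937, 1.256, 1.014]
force: [0.2, -0.1, -0.1]
grip_width: 1.0
```

```bash
python3 - <<'E'
from h import *
s=read_state(); print(s["t"],s["q"].round(3),s["eef_pos"].round(1)); print(R.from_rotvec(s["eef_rot"]).as_matrix().round(3))
E
```

```text
2.35 [ 0.509 -0.239  0.102  1.842  0.056  0.808] [270.  243.3 547.9]
[[ 0.034 -0.956  0.291]
 [ 0.083  0.293  0.952]
 [-0.996 -0.008  0.089]]
```

```bash
python3 - <<'E'
from h import *
def crop(im,u,v,w,k): return im
best=[]
out=[]
for n,(u,v) in (("top",(370,259)),("scene",(216,170))):
    im=cv2.imread(f"pics/{n}0.png")
    for yaw in (28,33,38):
        c=cv2.resize(im[v-25:v+25,u-25:u+25],None,fx=5,fy=5,interpolation=cv2.INTER_CUBIC)
        def dr(P,col):
            q=proj(n,P); q=(q-[u-25,v-25]+.5)*5-.5
            cv2.polylines(c,[np.round(q*8).astype(np.int32)],True,col,1,cv2.LINE_AA,3)
        C=np.array([476,-222.5,0]); t=np.linspace(0,2*np.pi,60)
        dr(C+np.c_[42*np.cos(t),42*np.sin(t),22+0*t],(0,0,255))
        a=np.radians(yaw)+np.pi/4+np.arange(4)*np.pi/2; r=11*2**.5
        dr(C+np.c_[r*np.cos(a),r*np.sin(a),60+0*a],(255,255,0))
        out.append(c)
cv2.imwrite("pics/ov.png",np.vstack([np.hstack(out[:3]),np.hstack(out[3:])]))
E
```

```text
(no output)
```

View pics/ov.png

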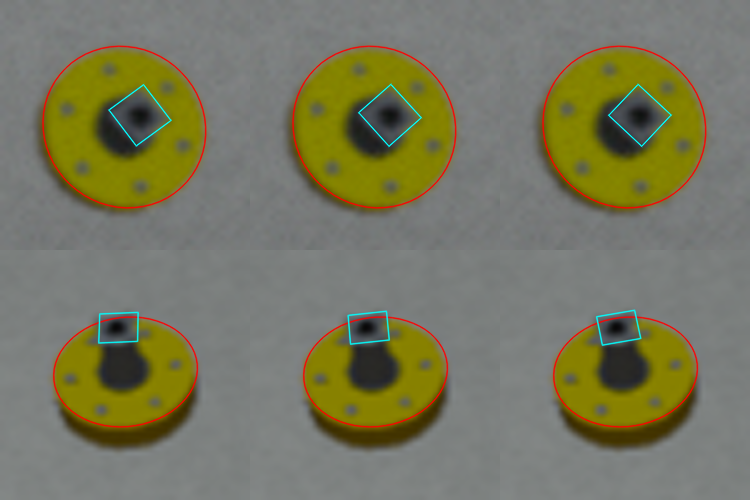

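Request:
send_rows:
  rows: [2.3,-2.0,-2.6,0.09,4.6,-4.0,-5.2,0.18,7,-6.1,-7.9,0.3,9.3,-8.2,-10.6,0.4,11.6,-10.2,-13.3,0.5,14,-12.4,-16,0.6,16.3,-14.4,-18.6,0.7,18.7,-16.5,-21.4,0.715]

```text
t: 3.02
eef_pos: [372.0, 9.1, 344.6]
eef_rot: [-0.375, 1.468, 0.489]
force: [1.4, -0.4, -0.8]
grip_width: 1.0
```

```bash
cat >> h.py <<'E'
def st(tgt=None,yaw=None):
    s=read_state(); T=R.from_rotvec(s["eef_rot"]).as_matrix()
    print(round(s["t"],2),"q",s["q"].round(3).tolist(),"p",s["eef_pos"].round(1),"g",round(s["grip_width"],3)); print(T.round(3).tolist())
    print("F",np.round(s["force"],2),"M",np.round(s["ft_torque"],4))
    open("log.txt","a").write(repr([s["q"].tolist(),s["eef_pos"].tolist(),s["eef_rot"].tolist()])+"\n")
    if tgt is not None: print("shift cm",(T.T@(np.array(tgt)-s["eef_pos"])/10).round(2))
    if yaw is not None:
        d=np.degrees(np.arctan2(T[1,2],T[0,2]))-yaw; print("turn",np.radians((d+180)%360-180).round(3))
    return s,T
E
python3 -c "
from h import *
st((472.7,-230.4,140),32)"
```

```text
3.02 q [-0.222, -0.249, -0.328, 1.476, 0.091, 0.793] p [372.    9.1 344.6] g 1.0
[[0.035, -0.529, 0.848], [0.085, 0.847, 0.524], [-0.996, 0.054, 0.075]]
F [ 1.36 -0.36 -0.78] M [-0.0043  0.0163  0.0157]
shift cm [ 18.68 -26.72  -5.55]
turn -0.005
```

Request:
send_rows:
  rows: [2.3,-3.3,-0.7,0,4.7,-6.7,-1.4,0,7,-10,-2.1,0,9.4,-13.4,-2.8,0,11.7,-16.7,-3.5,0,14,-20,-4.2,0,16.3,-23.4,-4.9,0,18.7,-26.7,-5.55,0]

```text
t: 3.68
eef_pos: [473.9, -229.7, 140.0]
eef_rot: [-0.377, 1.468, 0.492]
force: [0.6, -1.4, 0.1]
grip_width: 1.002
```

```bash
python3 - <<'E'
from h import *
st((476.6,-220.9,27),32)
cv2.imwrite("pics/s1.png",get_image("scene")[90:260,130:360,::-1].repeat(3,0).repeat(3,1))
E
```

```text
3.68 q [-0.624, 0.18, -0.354, 1.059, 0.09, 0.386] p [ 473.9 -229.7  140. ] g 1.002
[[0.035, -0.532, 0.846], [0.085, 0.845, 0.527], [-0.996, 0.054, 0.075]]
F [ 0.6  -1.39  0.14] M [-0.0813 -0.0509 -0.0128]
shift cm [ 1.134e+01 -1.000e-02 -1.500e-01]
turn -0.001
```

View pics/s1.png

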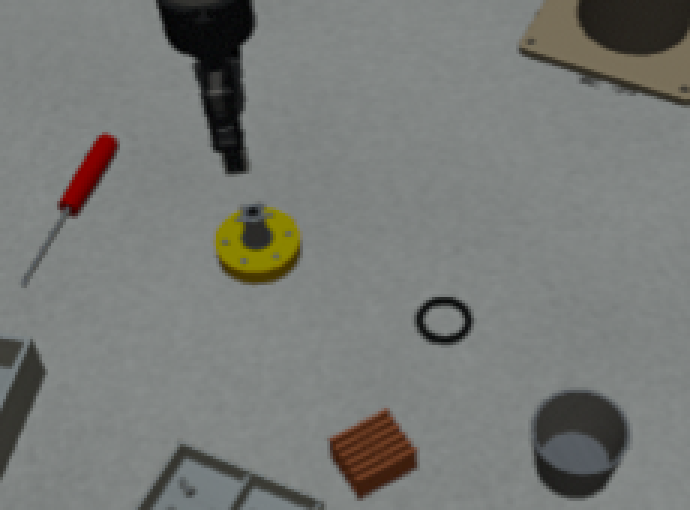

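Request:
send_rows:
  rows: [3,0,-0.05,0,6,0,-0.1,0,9,0,-0.1,0,10.5,0,-0.15,0,11.35,0,-0.15,0,11.35,0,-0.15,0,11.35,0,-0.15,0]

```text
t: 4.32
eef_pos: [476.8, -219.4, 28.8]
eef_rot: [-0.378, 1.468, 0.492]
force: [0.1, -0.0, 0.8]
grip_width: 1.0
```

```bash
python3 - <<'E'
from h import *
st((476.6,-220.9,27),32)
E
```

```text
4.32 q [-0.605, 0.303, -0.47, 0.818, 0.09, 0.405] p [ 476.8 -219.4   28.8] g 1.0
[[0.035, -0.532, 0.846], [0.085, 0.845, 0.528], [-0.996, 0.054, 0.075]]
F [ 0.09 -0.01  0.81] M [-0.0779  0.0477 -0.0115]
shift cm [ 0.17 -0.13 -0.11]
turn -0.0
```

Request:
send_rows:
  rows: [0,0,0,0,0,0,0,0,0,0,0,0,0,0,0,0,0,0,0,0,0,0,0,0,0,0,0,0,0,0,0,0]
  grip: -1
  force: 90

```text
t: 4.98
eef_pos: [476.9, -220.7, 30.6]
eef_rot: [-0.38, 1.469, 0.489]
force: [-4.0, 1.6, 12.6]
grip_width: 0.246
```

```bash
python3 - <<'E'
from h import *
st((476.6,-220.9,27),32)
for n in("scene","top"):cv2.imwrite(f"pics/{n}2.png",get_image(n)[:,:,::-1])
a=cv2.imread("pics/scene2.png")[120:220,166:266].repeat(4,0).repeat(4,1);b=cv2.imread("pics/top2.png")[209:309,320:420].repeat(4,0).repeat(4,1)
cv2.imwrite("pics/g2.png",np.hstack([a,b]))
E
```

```text
4.98 q [-0.605, 0.301, -0.467, 0.821, 0.087, 0.405] p [ 476.9 -220.7   30.6] g 0.246
[[0.034, -0.532, 0.846], [0.082, 0.845, 0.528], [-0.996, 0.051, 0.073]]
F [-3.98  1.59 12.62] M [-0.1011  1.4394 -0.0138]
shift cm [ 0.36 -0.02 -0.06]
turn -0.001
```

View pics/g2.png

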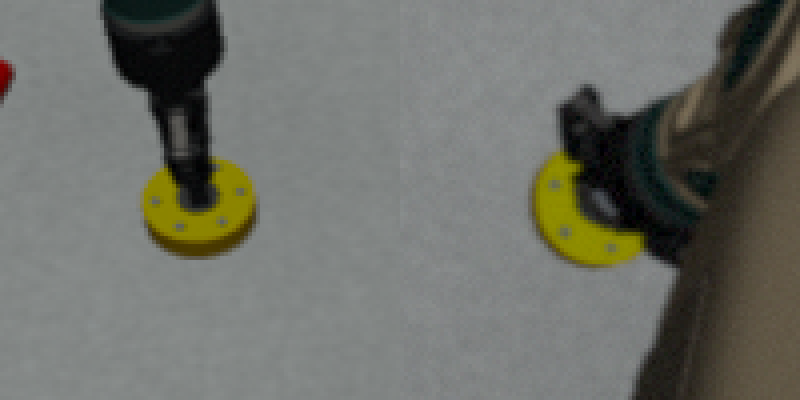

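Request:
send_rows:
  rows: [-2,0.1,0.15,0,-5,0.25,0.37,0,-9,0.46,0.66,0,-13,0.66,0.95,0,-15,0.76,1.1,0,-15,0.76,1.1,0,-15,0.76,1.1,0,-15,0.76,1.1,0]

```text
t: 5.75
eef_pos: [475.4, -219.1, 177.2]
eef_rot: [-0.376, 1.47, 0.494]
force: [-0.5, 0.6, -3.9]
grip_width: 0.241
```

```bash
python3 - <<'E'
from h import *
st()
E
```

```text
5.75 q [-0.606, 0.144, -0.313, 1.138, 0.09, 0.404] p [ 475.4 -219.1  177.2] g 0.241
[[0.032, -0.532, 0.846], [0.087, 0.845, 0.528], [-0.996, 0.057, 0.073]]
F [-0.49  0.58 -3.86] M [-0.1345  0.1304  0.0229]
```

Request:
send_rows:
  rows: [0,0,0,-0.12,0,0,0,-0.24,0,0,0,-0.36,0,0,0,-0.48,0,0,0,-0.6,0,0,0,-0.72,0,0,0,-0.84,0,0,0,-0.9]

```text
t: 6.42
eef_pos: [474.8, -218.7, 175.7]
eef_rot: [-1.077, 1.173, 1.155]
force: [-0.1, 0.3, -3.4]
grip_width: 0.241
```

Request:
send_rows:
  rows: [0,0,0,-0.12,0,0,0,-0.24,0,0,0,-0.36,0,0,0,-0.48,0,0,0,-0.6,0,0,0,-0.6,0,0,0,-0.6,0,0,0,-0.6]

```text
t: 7.08
eef_pos: [475.9, -219.4, 177.5]
eef_rot: [-1.518, 0.842, 1.548]
force: [0.2, 1.0, -3.8]
grip_width: 0.245
```

```bash
python3 - <<'E'
from h import *
st()
E
```

```text
7.08 q [-0.606, 0.144, -0.311, 1.138, 0.09, -1.093] p [ 475.9 -219.4  177.5] g 0.245
[[0.032, -0.883, -0.469], [0.087, -0.465, 0.881], [-0.996, -0.069, 0.062]]
F [ 0.23  1.03 -3.78] M [-0.1983  0.0823 -0.0019]
```

```bash
cat >> h.py <<'E'
def meas(n=10):
    Ms=[];Fs=[]
    for i in range(n):
        get_image("top"); s=read_state(); Ms.append(s["ft_torque"]);Fs.append(s["force"])
    Ms=np.array(Ms);Fs=np.array(Fs); print("M",Ms.mean(0).round(4),"sd",Ms.std(0).round(4),"F",Fs.mean(0).round(2),Fs.std(0).round(2))
    open("m.txt","a").write(repr([Ms.mean(0).tolist(),s["eef_rot"].tolist()])+"\n")
E
python3 -c "
from h import *
meas(); st()"
```

```text
M [-0.198   0.0865  0.0186] sd [0.0274 0.0305 0.0192] F [ 0.17  0.33 -3.83] [0.45 0.54 0.47]
7.58 q [-0.606, 0.142, -0.309, 1.139, 0.09, -1.096] p [ 477.  -220.1  179.4] g 0.245
[[0.035, -0.882, -0.471], [0.085, -0.467, 0.88], [-0.996, -0.071, 0.058]]
F [-0.63  0.24 -3.61] M [-0.1776  0.0669  0.0278]
```

Request:
send_rows:
  rows: [0,0,0,0.12,0,0,0,0.24,0,0,0,0.36,0,0,0,0.48,0,0,0,0.6,0,0,0,0.72,0,0,0,0.84,0,0,0,0.96]

```text
t: 8.25
eef_pos: [477.0, -220.1, 179.4]
eef_rot: [-0.797, 1.322, 0.885]
force: [0.2, 0.8, -3.7]
grip_width: 0.24
```

Request:
send_rows:
  rows: [0,0,0,0.12,0,0,0,0.24,0,0,0,0.36,0,0,0,0.48,0,0,0,0.6,0,0,0,0.6,0,0,0,0.6]

```text
t: 8.83
eef_pos: [477.0, -220.1, 179.4]
eef_rot: [-0.333, 1.478, 0.449]
force: [-0.0, 0.7, -3.5]
grip_width: 0.24
```

```bash
python3 -c "
from h import *
meas(); st()"
```

```text
M [-0.1097  0.0897 -0.0091] sd [0.0232 0.0318 0.0306] F [ 0.08 -0.17 -3.67] [0.52 0.41 0.45]
9.33 q [-0.606, 0.142, -0.309, 1.139, 0.09, 0.464] p [ 477.  -220.1  179.3] g 0.244
[[0.035, -0.481, 0.876], [0.085, 0.875, 0.477], [-0.996, 0.058, 0.072]]
F [ 0.27 -0.28 -4.14] M [-0.0974  0.0651 -0.0627]
```

Request:
send_rows:
  rows: [0,0,0,0.12,0,0,0,0.24,0,0,0,0.36,0,0,0,0.48,0,0,0,0.6,0,0,0,0.72,0,0,0,0.84,0,0,0,0.96]

```text
t: 10.0
eef_pos: [477.0, -220.1, 179.3]
eef_rot: [0.436, 1.524, -0.292]
force: [0.2, 0.5, -3.8]
grip_width: 0.241
```

Request:
send_rows:
  rows: [0,0,0,0.12,0,0,0,0.24,0,0,0,0.36,0,0,0,0.48,0,0,0,0.6,0,0,0,0.6,0,0,0,0.6]

```text
t: 10.58
eef_pos: [477.0, -220.1, 179.3]
eef_rot: [0.898, 1.421, -0.749]
force: [-0.7, 0.4, -4.4]
grip_width: 0.24
```

```bash
python3 - <<'E'
from h import *
meas(); s,T=st()
# fit: M = off + T @ (e_x-cross) : m = (T r) x (-g zhat)
A=[];b=[]
for l in open("m.txt"):
    M,rv=eval(l); T=R.from_rotvec(rv).as_matrix()
    cz=np.cross(np.eye(3),[0,0,1.])*-1 # rows: e_i x (-z)
    # moment of r=T[:,1]*a+T[:,2]*b
    for i in (0,1):
        A.append([np.cross(T[:,1],[0,0,-1])[i],np.cross(T[:,2],[0,0,-1])[i],i==0,i==1]); b.append(M[i])
A=np.array(A,float);x,res,_,_=np.linalg.lstsq(A,np.array(b),rcond=None)
print(x, np.hypot(*x[:2]), "angle from tool y toward z deg",np.degrees(np.arctan2(x[1],x[0])),(A@x-b).round(4))
E
```

```text
M [-0.1369  0.025   0.001 ] sd [0.03   0.019  0.0348] F [-0.14 -0.01 -3.89] [0.41 0.31 0.58]
11.08 q [-0.606, 0.142, -0.309, 1.139, 0.09, 2.024] p [ 476.9 -220.1  179.3] g 0.241
[[0.035, 0.871, 0.49], [0.085, 0.486, -0.87], [-0.996, 0.072, -0.057]]
F [-0.18 -0.34 -3.74] M [-0.1504  0.043   0.0067]
[-0.04816676  0.009708   -0.16101249  0.05624347] 0.04913534596337796 angle from tool y toward z deg 168.60471412898497 [ 0.006   0.0077 -0.0138 -0.0018  0.0078 -0.0059]
```

```bash
cat > fk.py <<'E'
import numpy as np
from scipy.spatial.transform import Rotation as R
Rz=lambda a:R.from_euler('z',a).as_matrix();Ry=lambda a:R.from_euler('y',a).as_matrix();Rx=lambda a:R.from_euler('x',a).as_matrix()
def fk(q,p):
    a,h,L1,L2,c,w,Lt=p
    A=Rz(q[0]); p0=np.array([a,0,h])+Ry(q[1])@[0,0,L1]+Ry(q[1]-q[2])@[L2,0,c]
    B=Ry(q[1]-q[2]+q[3]); Q=B@Rz(q[4])
    return A@(p0+B@[w,0,0]+Q@[Lt,0,0]), A@Q@Rx(q[5])
E
python3 - <<'E'
from fk import *
from scipy.optimize import least_squares
D=[eval(l) for l in open("log.txt")]
D+=[[[1.17157,.27716,-.0279,1.268,0,1.4674],[181.9,597.1,230.1],[-.9898,1.3367,.98788]],
[[1.162,.306,.928,2.15,.001,1.458],[167.9,550.7,656.4],[-.965,1.297,1.002]],
[[1.152,.213,.885,2.149,.002,1.448],[154.5,508,690],[-.937,1.253,1.016]],
[[.509,-.239,.102,1.842,.056,.808],[270,243.3,547.9],[-.937,1.256,1.014]]]
f=lambda p:np.concatenate([fk(d[0],p)[0]-d[1] for d in D])
r=least_squares(f,[0,150,400,400,0,100,250])
print(r.x.round(1),np.abs(r.fun).max())
for d in D: print(np.degrees((R.from_matrix(fk(d[0],r.x)[1]).inv()*R.from_rotvec(d[2])).magnitude()).round(2),end=" ")
J=r.jac; print(np.linalg.svd(J)[1])
np.save("fk.npy",r.x)
E
```

```text
[  -1.9  223.7  548.9  492.2   14.1 -641.7 1031.3] 59.5326367588784
90.0 90.0 90.0 90.0 90.0 90.0 90.0 90.0 90.0 90.0 90.04 90.02 89.98 [7.91213989 4.98106202 1.3729902  1.17362597 0.52159412 0.22583927
 0.03876178]
```

```bash
python3 - <<'E'
from fk import *
D=[eval(l) for l in open("log.txt")]
D+=[[[1.17157,.27716,-.0279,1.268,0,1.4674],[181.9,597.1,230.1],[-.9898,1.3367,.98788]],
[[1.162,.306,.928,2.15,.001,1.458],[167.9,550.7,656.4],[-.965,1.297,1.002]],
[[1.152,.213,.885,2.149,.002,1.448],[154.5,508,690],[-.937,1.253,1.016]],
[[.509,-.239,.102,1.842,.056,.808],[270,243.3,547.9],[-.937,1.256,1.014]]]
q,p,rv=D[0]
for q,p,rv in D[:1]+D[-4:]: print(R.from_matrix(R.from_matrix(fk(q,np.ones(7))[1]).as_matrix().T@R.from_rotvec(rv).as_matrix()).as_rotvec())
# linear fit
A=[];b=[]
for q,p,rv in D:
    Rz1=Rz(q[0]);M=[Rz1,Rz1@Ry(q[1]),Rz1@Ry(q[1]-q[2]),Rz1@Ry(q[1]-q[2]+q[3]),Rz1@Ry(q[1]-q[2]+q[3])@Rz(q[4])]
    A.append(np.hstack(M));b.append(p)
A=np.vstack(A);b=np.hstack(b)
# ridge
x=np.linalg.solve(A.T@A+1e-4*np.eye(15),A.T@b); print(x.reshape(5,3).round(1)); print((A@x-b).reshape(-1,3).round(1))
for d in D: print(np.hypot(*d[1][:2]).round(1), np.degrees(np.arctan2(d[1][1],d[1][0])-d[0][0]).round(2), np.round(d[0],2))
E
```

```text
[-1.57079633e+00  2.65315898e-16 -8.88495083e-17]
[-1.57079364e+00 -5.27632851e-05  4.16438883e-06]
[-1.57148747e+00  7.05143547e-05  1.10399581e-04]
[-1.57106680e+00  1.48925763e-03  3.60768140e-05]
[-1.57042771e+00 -8.68277884e-04  3.39473575e-04]
[[ -1.8  17.3 212. ]
 [  1.2  17.3 548. ]
 [489.4  17.3  13. ]
 [ 85.7  17.3   0.8]
 [288.3  -4.3   0.8]]
[[ 0.  -0.   0.1]
 [ 0.  -0.1 -0. ]
 [-0.2  0.1  0.2]
 [-0.2  0.1  0.2]
 [ 0.1 -0.1 -0.1]
 [ 0.1 -0.1 -0.1]
 [ 0.1 -0.1 -0.1]
 [ 0.1 -0.1 -0.1]
 [ 0.1 -0.1 -0.1]
 [-0.2  0.   0.1]
 [-0.1  0.2 -0.1]
 [ 0.1 -0.2  0. ]
 [-0.1 -0.1 -0. ]]
372.1 14.15 [-0.22 -0.25 -0.33  1.48  0.09  0.79]
526.6 9.9 [-0.62  0.18 -0.35  1.06  0.09  0.39]
524.9 9.95 [-0.6   0.3  -0.47  0.82  0.09  0.4 ]
525.5 9.85 [-0.61  0.3  -0.47  0.82  0.09  0.41]
523.4 9.97 [-0.61  0.14 -0.31  1.14  0.09  0.4 ]
524.1 9.96 [-0.61  0.14 -0.31  1.14  0.09 -1.09]
525.4 9.94 [-0.61  0.14 -0.31  1.14  0.09 -1.1 ]
525.3 9.94 [-0.61  0.14 -0.31  1.14  0.09  0.46]
525.3 9.94 [-0.61  0.14 -0.31  1.14  0.09  2.02]
624.2 5.93 [ 1.17  0.28 -0.03  1.27  0.    1.47]
575.7 6.47 [1.16 0.31 0.93 2.15 0.   1.46]
531.0 7.08 [1.15 0.21 0.88 2.15 0.   1.45]
363.4 12.86 [ 0.51 -0.24  0.1   1.84  0.06  0.81]
```

```bash
cat > fk.py <<'E'
import numpy as np
from scipy.spatial.transform import Rotation as R
from scipy.optimize import least_squares
Rz=lambda a:R.from_euler('z',a).as_matrix();Ry=lambda a:R.from_euler('y',a).as_matrix();Rx=lambda a:R.from_euler('x',a).as_matrix()
LO=np.array([-3.12,-.85,-1.08,-1.95,-1.57,-3.14]);HI=np.array([3.12,1.88,1.24,2.15,1.53,3.14])
def fk(q):
    q=np.asarray(q); B=Ry(q[1]-q[2]+q[3]); A=Rz(q[0])
    p=np.array([-.6,65,212])+Ry(q[1])@[0,0,548]+Ry(q[1]-q[2])@[489.4,0,13]+B@[85.7,0,.8]+B@Rz(q[4])@[288.3,0,.8]
    return A@p, A@B@Rz(q[4])@Rx(q[5]-np.pi/2)
def ik(p,T,q0,w=1000.):
    def f(q):
        P,Q=fk(q); return np.r_[P-p, w*R.from_matrix(T@Q.T).as_rotvec()]
    r=least_squares(f,np.clip(q0,LO+1e-6,HI-1e-6),bounds=(LO,HI),x_scale=1.0)
    return r.x,r
def lean(T): return np.degrees(np.arccos(-T[2,0])),np.degrees(np.arctan2(T[1,0],T[0,0]))
E
python3 - <<'E'
from fk import *
q0=[1.17157,.27716,-.0279,1.268,0,1.4674]
for w in(200,400,700,1000,2000):
    q=np.array(q0);P,T=fk(q);
    P,T=P+[0,0,252],T
    q,_=ik(P,T,q,w)
    out=[]
    for n,call in enumerate((8,5)):
        P0,T0=fk(q); goal=P0+T0@[-800,0,0]
        for i in range(call):
            Pc,Tc=fk(q); d=goal-Pc; L=np.linalg.norm(d); tgt=Pc+d*min(1,41.7/L)
            q,_=ik(tgt,T0,q,w)
        P,T=fk(q); out.append((P.round(0).tolist(),np.round(lean(T)[0]/57.3,3),q.round(2).tolist()[1:4]))
    print(w,out)
E
```

```text
200 [([174.0, 573.0, 738.0], np.float64(0.251), [0.34, 1.17, 2.15]), ([147.0, 495.0, 845.0], np.float64(0.464), [0.2, 1.24, 2.15])]
400 [([169.0, 556.0, 678.0], np.float64(0.095), [0.31, 0.98, 2.15]), ([152.0, 507.0, 733.0], np.float64(0.194), [0.2, 0.98, 2.15])]
700 [([167.0, 549.0, 653.0], np.float64(0.032), [0.3, 0.91, 2.15]), ([153.0, 505.0, 680.0], np.float64(0.066), [0.21, 0.86, 2.15])]
1000 [([166.0, 547.0, 646.0], np.float64(0.014), [0.3, 0.9, 2.15]), ([153.0, 504.0, 665.0], np.float64(0.031), [0.21, 0.82, 2.15])]
2000 [([166.0, 546.0, 641.0], np.float64(0.002), [0.3, 0.88, 2.15]), ([153.0, 503.0, 654.0], np.float64(0.006), [0.22, 0.8, 2.15])]
```

```bash
cat >> fk.py <<'E'
def run(q,calls,w=600.,turncap=np.radians(7.16)):
    # calls: list of list of rows (dx,dy,dz cm, turn)
    q=np.array(q,float)
    for rows in calls:
        P0,T0=fk(q)
        for r in rows:
            goal=P0+T0@(np.array(r[:3])*10.); TG=T0@Rx(r[3])
            Pc,Tc=fk(q); d=goal-Pc; L=np.linalg.norm(d); tgt=Pc+d*min(1,41.7/max(L,1e-9))
            rv=R.from_matrix(TG@Tc.T).as_rotvec(); a=np.linalg.norm(rv)
            Tt=R.from_rotvec(rv*min(1,turncap/max(a,1e-9))).as_matrix()@Tc
            qn,_=ik(tgt,Tt,q,w); q=qn
    return q
E
python3 - <<'E'
from fk import *
q=np.array([-.606,.142,-.309,1.139,.09,2.024])
P,T=fk(q); print(P,lean(T))
# candidate: outward radially at az -0.3 z=300
for z in (250,400):
  for rr in (850,):
    az=np.radians(-10); tgt=np.array([rr*np.cos(az),rr*np.sin(az),z]); q1,_=ik(tgt,T,q,600); print(z,fk(q1)[0].round(),q1.round(2),lean(fk(q1)[1]))
    for nr in (1,2,4,8):
      for dz in (-1,-.5,0,.5,1):
        qq=q1.copy(); 
        for k in range(24//nr):
            P,T_=fk(qq); d=np.array([np.cos(az),np.sin(az),dz]); dt=T_.T@d*80/np.linalg.norm(d)
            qq=run(qq,[[list(dt)+[0]]*nr])
        print(nr,dz,fk(qq)[0].round(),np.round(lean(fk(qq)[1]),1),qq.round(2))
E
```

```text
[ 477.15460434 -220.05175515  180.07663661] (np.float64(5.272390130623523), np.float64(67.29126040609592))
250 [ 837. -148.  250.] [-0.28  0.69  0.65  1.51  0.09  2.35] (np.float64(5.272390130623731), np.float64(67.29126040609587))
1 -1 [1123. -188. -425.] [24.7 -0.7] [-0.25  1.72  1.24  0.67  0.1   2.42]
1 -0.5 [1197. -199. -235.] [31.3 -2.8] [-0.24  1.55  1.24  0.72  0.1   2.44]
1 0 [1226. -202.   78.] [37.8 -3.8] [-0.24  1.27  1.24  0.89  0.11  2.46]
1 0.5 [1140. -186.  392.] [40.1 -3.6] [-0.25  0.96  1.24  1.16  0.12  2.46]
1 1 [1011. -162.  579.] [38.9 -3. ] [-0.26  0.73  1.24  1.41  0.13  2.45]
2 -1 [1082. -180. -421.] [17.1  4.9] [-0.25  1.7   1.24  0.83  0.1   2.41]
2 -0.5 [1141. -188. -239.] [21.4  1.9] [-0.24  1.53  1.24  0.92  0.1   2.42]
2 0 [1153. -188.   58.] [25.2  0.4] [-0.24  1.25  1.24  1.14  0.11  2.43]
2 0.5 [1060. -170.  352.] [26.1  0.6] [-0.25  0.95  1.24  1.42  0.11  2.43]
2 1 [ 936. -147.  527.] [25.   1.6] [-0.26  0.74  1.24  1.66  0.12  2.41]
4 -1 [1048. -173. -410.] [11.2 15. ] [-0.25  1.68  1.24  0.96  0.1   2.4 ]
4 -0.5 [1092. -178. -233.] [13.5 10.6] [-
[... 1565 characters left out ...]
1.24  1.05  0.1   2.4 ]
4 -0.5 [1095. -178. -159.] [13.5 10.9] [-0.25  1.43  1.24  1.16  0.1   2.41]
4 0 [1075. -172.  112.] [15.4  8.7] [-0.25  1.17  1.24  1.39  0.1   2.41]
4 0.5 [ 968. -151.  376.] [15.6  9. ] [-0.25  0.89  1.24  1.67  0.11  2.4 ]
4 1 [ 847. -129.  535.] [14.9 10.5] [-0.27  0.7   1.24  1.88  0.11  2.39]
8 -1 [1046. -173. -301.] [ 8.2 27.3] [-0.25  1.57  1.24  1.14  0.09  2.39]
8 -0.5 [1063. -173. -135.] [ 9.  23.5] [-0.25  1.4   1.24  1.28  0.1   2.39]
8 0 [1029. -164.  121.] [ 9.5 22.1] [-0.25  1.15  1.24  1.52  0.1   2.4 ]
8 0.5 [ 926. -145.  363.] [ 9.4 23.2] [-0.26  0.9   1.24  1.79  0.1   2.39]
8 1 [ 819. -126.  511.] [ 9.  25.2] [-0.27  0.72  1.24  1.97  0.1   2.38]
```

```bash
cat >> fk.py <<'E'
def final(T,ang,zc=125.,cup=(573.,147.),a=19.5,off=0.):
    x=T[:,0]; ul=np.array([0,0,-1.])-x*(-x[2]); ul/=np.linalg.norm(ul)
    # turn needed
    al=np.arctan2(ul@T[:,2],ul@T[:,1]); turn=al-np.radians(ang)+off
    turn=(turn+np.pi)%(2*np.pi)-np.pi
    return np.array([*cup,zc])-a*x-26*ul, T@Rx(turn), turn
E
python3 - <<'E'
from fk import *
q=np.array([-.606,.142,-.309,1.139,.09,2.024])
for ln in (40,45,50):
  for az in (-30,-10,0,15):
    a=np.radians(az);l=np.radians(ln); x=np.array([np.sin(l)*np.cos(a),np.sin(l)*np.sin(a),-np.cos(l)])
    y=np.cross([0,0,1],x);y/=np.linalg.norm(y);T=np.c_[x,y,np.cross(x,y)]
    P,Tf,t=final(T,168.6)
    qq,r=ik(P,Tf,[.2,-.3,-.3,.9,0,1.]); print(ln,az,P.round(),np.sqrt(2*r.cost).round(2),qq.round(2))
E
```

```text
40 -30 [579. 143. 157.] 375.79 [-0.67 -0.58 -1.08  0.39  0.2   3.14]
40 -10 [580. 146. 157.] 237.14 [-0.32 -0.21 -0.91  0.19  0.15  3.14]
40 0 [580. 147. 157.] 157.06 [-0.18 -0.12 -0.84  0.17  0.15  3.14]
40 15 [580. 149. 157.] 30.12 [ 0.02 -0.04 -0.77  0.16  0.16  3.14]
45 -30 [577. 145. 157.] 376.42 [-0.68 -0.64 -1.08  0.38  0.21  3.14]
45 -10 [578. 146. 157.] 237.52 [-0.33 -0.23 -0.98  0.06  0.17  3.14]
45 0 [578. 147. 157.] 158.02 [-0.19 -0.14 -0.91  0.03  0.17  3.14]
45 15 [577. 148. 157.] 32.02 [ 0.   -0.06 -0.85  0.02  0.19  3.14]
50 -30 [575. 146. 157.] 379.81 [-0.69 -0.71 -1.08  0.38  0.23  3.14]
50 -10 [575. 147. 157.] 238.48 [-0.34 -0.25 -1.05 -0.09  0.19  3.14]
50 0 [575. 147. 157.] 159.79 [-0.2  -0.15 -0.99 -0.12  0.2   3.14]
50 15 [575. 147. 157.] 35.23 [-0.02 -0.07 -0.92 -0.13  0.22  3.14]
```

```bash
python3 - <<'E'
from fk import *
for ln in (45,):
  for az in (-30,-10,0,15,30,50):
   for s in (-2.8,2.8):
    a=np.radians(az);l=np.radians(ln); x=np.array([np.sin(l)*np.cos(a),np.sin(l)*np.sin(a),-np.cos(l)])
    y=np.cross([0,0,1],x);y/=np.linalg.norm(y);T=np.c_[x,y,np.cross(x,y)]
    P,Tf,t=final(T,168.6)
    qq,r=ik(P,Tf,[.2,-.3,-.3,.9,0,s]); print(ln,az,P.round(),np.sqrt(2*r.cost).round(2),qq.round(2))
E
```

```text
45 -30 [577. 145. 157.] 0.0 [ 0.41  0.1  -0.65  0.29 -0.61 -2.18]
45 -30 [577. 145. 157.] 376.42 [-0.68 -0.64 -1.08  0.38  0.21  3.14]
45 -10 [578. 146. 157.] 0.0 [ 0.29 -0.   -0.78  0.06 -0.32 -2.6 ]
45 -10 [578. 146. 157.] 237.52 [-0.33 -0.23 -0.98  0.06  0.17  3.14]
45 0 [578. 147. 157.] 0.0 [ 0.21 -0.03 -0.82  0.01 -0.15 -2.79]
45 0 [578. 147. 157.] 158.02 [-0.19 -0.14 -0.91  0.03  0.17  3.14]
45 15 [577. 148. 157.] 0.0 [ 0.08 -0.05 -0.84  0.    0.13 -3.07]
45 15 [577. 148. 157.] 32.02 [ 0.   -0.06 -0.85  0.02  0.19  3.14]
45 30 [577. 149. 157.] 99.64 [ 0.18 -0.03 -0.82  0.01  0.21 -3.14]
45 30 [577. 149. 157.] 0.0 [-0.04 -0.03 -0.81  0.09  0.39  2.92]
45 50 [576. 151. 157.] 274.41 [ 0.42 -0.03 -0.83  0.    0.25 -3.14]
45 50 [576. 151. 157.] 0.0 [-0.16  0.06 -0.69  0.35  0.65  2.47]
```

```bash
python3 - <<'E'
from fk import *
q=np.array([-.606,.142,-.309,1.139,.09,2.024]); P,T=fk(q)
D=np.array([293,-140,121])/10
for k in range(3):
    d=(T@Rx(-.96*k)).T@D/3; print(d.round(2)); 
    rows=[list(d*min(1,(i+1)/8))+[-.12*(i+1)] for i in range(8)]
    q=run(q,[rows]); print(q.round(2),fk(q)[0].round(),lean(fk(q)[1]))
E
```

```text
[-4.07  6.53  8.62]
[-0.58  0.3  -0.02  1.27  0.09  1.09] [ 575. -267.  220.] (np.float64(5.272390130623662), np.float64(67.291260406096))
[-4.07 -3.31 10.29]
[-0.56  0.48  0.33  1.43  0.09  0.15] [ 672. -313.  261.] (np.float64(5.2723901306235925), np.float64(67.29126040609596))
[ -4.07 -10.33   3.19]
[-0.54  0.72  0.8   1.66  0.09 -0.79] [ 770. -360.  301.] (np.float64(5.272390130623523), np.float64(67.29126040609589))
```

Request:
send_rows:
  rows: [-0.51,0.82,1.08,-0.12,-1.02,1.63,2.16,-0.24,-1.53,2.45,3.23,-0.36,-2.03,3.27,4.31,-0.48,-2.54,4.08,5.39,-0.6,-3.05,4.9,6.47,-0.72,-3.56,5.71,7.54,-0.84,-4.07,6.53,8.62,-0.96]

```text
t: 11.75
eef_pos: [575.1, -267.0, 219.6]
eef_rot: [0.141, 1.538, -0.005]
force: [-0.1, -0.3, -4.4]
grip_width: 0.241
```

Request:
send_rows:
  rows: [-0.51,-0.41,1.29,-0.12,-1.02,-0.83,2.57,-0.24,-1.53,-1.24,3.86,-0.36,-2.03,-1.66,5.15,-0.48,-2.54,-2.07,6.43,-0.6,-3.05,-2.48,7.72,-0.72,-3.56,-2.9,9.0,-0.84,-4.07,-3.31,10.29,-0.96]

```text
t: 12.42
eef_pos: [672.7, -313.7, 259.6]
eef_rot: [-0.619, 1.395, 0.72]
force: [0.4, 0.1, -4.0]
grip_width: 0.242
```

Request:
send_rows:
  rows: [-0.51,-1.29,0.4,-0.12,-1.02,-2.58,0.8,-0.24,-1.53,-3.87,1.2,-0.36,-2.03,-5.16,1.6,-0.48,-2.54,-6.46,2.0,-0.6,-3.05,-7.75,2.39,-0.72,-3.56,-9.04,2.79,-0.84,-4.07,-10.33,3.19,-0.96]

```text
t: 13.08
eef_pos: [770.4, -360.4, 299.7]
eef_rot: [-1.352, 0.985, 1.396]
force: [0.6, -0.4, -3.4]
grip_width: 0.242
```

Request:
send_rows:
  rows: [0,0,0,-0.12,0,0,0,-0.24,0,0,0,-0.36,0,0,0,-0.48,0,0,0,-0.6,0,0,0,-0.72,0,0,0,-0.84,0,0,0,-0.96]

```text
t: 13.75
eef_pos: [769.9, -360.2, 299.3]
eef_rot: [-2.008, 0.266, 1.971]
force: [-0.1, -0.3, -4.0]
grip_width: 0.243
```

Request:
send_rows:
  rows: [0,0,0,-0.12,0,0,0,-0.24,0,0,0,-0.36,0,0,0,-0.48,0,0,0,-0.6,0,0,0,-0.7,0,0,0,-0.7,0,0,0,-0.7]

```text
t: 14.42
eef_pos: [769.9, -360.2, 299.5]
eef_rot: [2.121, 0.434, -2.02]
force: [-0.3, 0.0, -4.2]
grip_width: 0.244
```

```bash
python3 - <<'E'
from h import *
meas(16); s,T=st()
A=[];b=[]
for l in open("m.txt"):
    M,rv=eval(l); T=R.from_rotvec(rv).as_matrix()
    for i in (0,1):
        A.append([np.cross(T[:,1],[0,0,-1])[i],np.cross(T[:,2],[0,0,-1])[i],i==0,i==1]); b.append(M[i])
A=np.array(A,float);x,res,_,_=np.linalg.lstsq(A,np.array(b),rcond=None)
print(x.round(4), np.hypot(*x[:2]).round(4),np.degrees(np.arctan2(x[1],x[0])),(A@x-b).round(4))
E
```

```text
M [-0.2105  0.045   0.0108] sd [0.0247 0.0268 0.0286] F [-0.05  0.05 -3.87] [0.57 0.47 0.52]
15.22 q [-0.545, 0.724, 0.802, 1.662, 0.091, -2.455] p [ 770.  -360.2  300.3] g 0.24
[[0.035, 0.333, -0.942], [0.085, -0.94, -0.329], [-0.996, -0.068, -0.061]]
F [-0.56 -0.09 -4.78] M [-0.2444  0.0137 -0.0242]
[-0.0486  0.0058 -0.163   0.0597] 0.0489 173.22401155867817 [ 0.0073  0.0133 -0.0135 -0.0016  0.0026 -0.0048  0.0037 -0.0069]
```

```bash
python3 - <<'E'
from fk import *
q0=np.array([-.545,.724,.802,1.662,.091,-2.455])
for xx in (0,-10,-20,-30):
    q=q0.copy()
    for k in range(32):
        q=run(q,[[[xx,21,-21,0]]])
        if k%4==3: print(xx,k+1,fk(q)[0].round(),np.round(lean(fk(q)[1]),1),q.round(2))
E
```

```text
0 4 [ 866. -404.  273.] [ 6.3 30.3] [-0.53  0.99  1.24  1.77  0.1  -2.44]
0 8 [ 919. -429.  243.] [11.5  1. ] [-0.53  1.03  1.24  1.61  0.1  -2.42]
0 12 [ 966. -452.  236.] [18.  -9.5] [-0.53  1.05  1.24  1.47  0.11 -2.41]
0 16 [1006. -473.  248.] [ 24.9 -14.4] [-0.53  1.05  1.24  1.34  0.12 -2.39]
0 20 [1037. -493.  279.] [ 31.9 -17.3] [-0.53  1.04  1.24  1.22  0.12 -2.38]
0 24 [1060. -510.  326.] [ 38.7 -19.1] [-0.53  1.02  1.24  1.12  0.12 -2.37]
0 28 [1074. -523.  386.] [ 45.3 -20.4] [-0.54  0.99  1.24  1.04  0.13 -2.36]
0 32 [1079. -533.  456.] [ 51.7 -21.4] [-0.55  0.95  1.24  0.97  0.13 -2.35]
-10 4 [ 847. -400.  318.] [ 6.7 26.1] [-0.54  0.94  1.24  1.8   0.1  -2.44]
-10 8 [ 883. -420.  331.] [12.2 -0.9] [-0.54  0.94  1.24  1.69  0.11 -2.43]
-10 12 [ 912. -439.  361.] [ 18.8 -10.4] [-0.55  0.91  1.24  1.59  0.12 -2.42]
-10 16 [ 934. -455.  406.] [ 25.6 -15. ] [-0.55  0.88  1.24  1.5   0.12 -2.41]
-10 20 [ 946. -468.  463.] [ 32.4 -17.7] [-0.56  0.84  1.24  1.42  0.13 -2.4 ]
-10 24 [ 949. -477.  531.] [ 39.2 -19.5] [-0.56  0.79  1.24  1.35  0.14 -2.39]
-10 28 [ 943. -481.  605
[... 683 characters left out ...]
0 32 [ 770. -418.  816.] [ 50.6 -21.9] [-0.64  0.47  1.24  1.48  0.19 -2.41]
-30 4 [ 811. -389.  380.] [ 6.5 27.8] [-0.55  0.87  1.24  1.88  0.1  -2.45]
-30 8 [ 811. -397.  442.] [11.5  0.6] [-0.56  0.81  1.24  1.83  0.11 -2.45]
-30 12 [ 804. -402.  510.] [17.5 -9.3] [-0.57  0.73  1.24  1.8   0.12 -2.45]
-30 16 [ 789. -403.  582.] [ 23.6 -14.3] [-0.59  0.66  1.24  1.76  0.13 -2.45]
-30 20 [ 766. -399.  657.] [ 29.8 -17.2] [-0.61  0.58  1.24  1.73  0.15 -2.45]
-30 24 [ 735. -392.  732.] [ 36.  -19.2] [-0.63  0.5   1.24  1.71  0.17 -2.45]
-30 28 [ 695. -379.  806.] [ 42.2 -20.7] [-0.65  0.41  1.24  1.68  0.19 -2.45]
-30 32 [ 648. -363.  878.] [ 48.3 -21.9] [-0.69  0.32  1.24  1.67  0.22 -2.45]
```

Request:
send_rows:
  rows: [-10,21,-21,0,-10,21,-21,0,-10,21,-21,0]

```text
t: 15.47
eef_pos: [830.6, -391.7, 313.9]
eef_rot: [2.135, 0.418, -1.992]
force: [34.9, -17.4, 14.5]
grip_width: 0.241
```

Request:
send_rows:
  rows: [-10,21,-21,0]

```text
t: 15.55
eef_pos: [840.0, -396.5, 308.0]
eef_rot: [2.148, 0.404, -1.971]
force: [1.2, -1.0, -5.5]
grip_width: 0.245
```

Request:
send_rows:
  rows: [-10,21,-21,0]

```text
t: 15.63
eef_pos: [851.2, -402.5, 311.9]
eef_rot: [2.168, 0.378, -1.932]
force: [0.1, 0.1, -3.1]
grip_width: 0.243
```

Request:
send_rows:
  rows: [-10,21,-21,0]

```text
t: 15.72
eef_pos: [861.4, -407.9, 316.5]
eef_rot: [2.187, 0.355, -1.895]
force: [-0.2, 0.4, -2.5]
grip_width: 0.24
```

Request:
send_rows:
  rows: [-10,21,-21,0]

```text
t: 15.8
eef_pos: [871.0, -413.3, 320.8]
eef_rot: [2.204, 0.332, -1.86]
force: [-0.2, -0.4, -3.9]
grip_width: 0.247
```

```bash
python3 - <<'E'
from h import *
from fk import lean
s,T=st(); print(lean(T))
E
```

```text
15.8 q [-0.541, 0.944, 1.243, 1.738, 0.102, -2.436] p [ 871.  -413.3  320.8] g 0.247
[[0.164, 0.323, -0.932], [0.02, -0.946, -0.324], [-0.986, 0.035, -0.162]]
F [-0.16 -0.37 -3.88] M [-0.0803  0.2861  0.0356]
(np.float64(9.537394954247194), np.float64(6.900062589875927))
```

```bash
python3 - <<'E'
from plant import *
for i in range(3):
    s=read_state(); print(s["t"],s["q"][1:4],s["qd"][1:4].round(4),s["effort"][1:4].round(1)); get_image("top")
E
```

```text
15.8 [0.94414668 1.24319014 1.7380047 ] [-0.0307  0.0057 -0.3399] [-77.1  31.5  -0.7]
15.85 [0.94338113 1.24413902 1.73524898] [-0.011   0.0043  0.0752] [-75.6  30.   -0.2]
15.9 [0.94299933 1.24415105 1.73858247] [-0.0045 -0.0032  0.0516] [-76.6  31.4  -1.5]
```

Request:
send_rows:
  rows: [-10,21,-21,0]

```text
t: 16.03
eef_pos: [878.9, -417.6, 325.1]
eef_rot: [2.218, 0.313, -1.831]
force: [0.2, -0.2, -4.0]
grip_width: 0.24
```

Request:
send_rows:
  rows: [-10,21,-21,0]

```text
t: 16.12
eef_pos: [888.4, -423.2, 330.5]
eef_rot: [2.234, 0.29, -1.795]
force: [-0.2, -0.2, -4.6]
grip_width: 0.246
```

Request:
send_rows:
  rows: [-10,21,-21,0]

```text
t: 16.2
eef_pos: [896.8, -428.2, 337.1]
eef_rot: [2.249, 0.269, -1.761]
force: [1.0, -0.2, -4.2]
grip_width: 0.241
```

Request:
send_rows:
  rows: [-10,21,-21,0]

```text
t: 16.28
eef_pos: [904.7, -433.0, 344.6]
eef_rot: [2.264, 0.247, -1.726]
force: [-0.1, 0.3, -3.5]
grip_width: 0.241
```

Request:
send_rows:
  rows: [-10,21,-21,0]

```text
t: 16.37
eef_pos: [912.1, -437.8, 353.1]
eef_rot: [2.277, 0.226, -1.692]
force: [-0.3, 0.7, -3.7]
grip_width: 0.243
```

Request:
send_rows:
  rows: [-10,21,-21,0]

```text
t: 16.45
eef_pos: [919.2, -442.4, 362.6]
eef_rot: [2.291, 0.205, -1.657]
force: [0.3, -1.2, -4.3]
grip_width: 0.239
```

Request:
send_rows:
  rows: [-10,21,-21,0]

```text
t: 16.53
eef_pos: [925.9, -446.9, 373.4]
eef_rot: [2.304, 0.183, -1.621]
force: [-0.2, -0.2, -4.6]
grip_width: 0.244
```

Request:
send_rows:
  rows: [-10,21,-21,0]

```text
t: 16.62
eef_pos: [932.1, -451.3, 385.2]
eef_rot: [2.316, 0.161, -1.585]
force: [-0.3, 0.4, -4.3]
grip_width: 0.242
```

Request:
send_rows:
  rows: [-10,21,-21,0]

```text
t: 16.7
eef_pos: [937.7, -455.4, 397.8]
eef_rot: [2.328, 0.14, -1.549]
force: [0.2, 0.0, -3.0]
grip_width: 0.242
```

Request:
send_rows:
  rows: [-10,21,-21,0]

```text
t: 16.78
eef_pos: [942.6, -459.3, 411.1]
eef_rot: [2.339, 0.119, -1.514]
force: [0.2, 0.5, -4.2]
grip_width: 0.242
```

```bash
python3 - <<'E'
from h import *
from fk import lean
s,T=st(); print(lean(T))
E
```

```text
16.78 q [-0.549, 0.882, 1.243, 1.49, 0.121, -2.409] p [ 942.6 -459.3  411.1] g 0.242
[[0.425, 0.257, -0.868], [-0.118, -0.935, -0.335], [-0.897, 0.245, -0.367]]
F [ 0.2   0.48 -4.16] M [0.2244 0.7658 0.0046]
(np.float64(26.20111662989363), np.float64(-15.528874119748124))
```

Working as predicted: 26° now. I'll do 11 more single rows.

Request:
send_rows:
  rows: [-10,21,-21,0]

```text
t: 16.87
eef_pos: [946.9, -463.0, 425.1]
eef_rot: [2.35, 0.098, -1.478]
force: [-0.4, 0.5, -3.8]
grip_width: 0.241
```

Request:
send_rows:
  rows: [-10,21,-21,0]

```text
t: 16.95
eef_pos: [950.7, -466.4, 439.8]
eef_rot: [2.359, 0.078, -1.443]
force: [-0.4, -0.5, -4.9]
grip_width: 0.242
```

Request:
send_rows:
  rows: [-10,21,-21,0]

```text
t: 17.03
eef_pos: [953.9, -469.6, 455.1]
eef_rot: [2.369, 0.058, -1.409]
force: [0.0, -0.2, -3.8]
grip_width: 0.244
```

Request:
send_rows:
  rows: [-10,21,-21,0]

```text
t: 17.12
eef_pos: [956.4, -472.6, 471.0]
eef_rot: [2.377, 0.038, -1.374]
force: [0.4, -0.4, -4.0]
grip_width: 0.241
```

Request:
send_rows:
  rows: [-10,21,-21,0]

```text
t: 17.2
eef_pos: [958.3, -475.4, 487.6]
eef_rot: [2.385, 0.019, -1.339]
force: [0.4, -0.1, -4.3]
grip_width: 0.241
```

Request:
send_rows:
  rows: [-10,21,-21,0]

```text
t: 17.28
eef_pos: [959.7, -477.8, 504.6]
eef_rot: [2.393, -0.001, -1.305]
force: [0.4, 0.0, -4.6]
grip_width: 0.241
```

Request:
send_rows:
  rows: [-10,21,-21,0]

```text
t: 17.37
eef_pos: [960.4, -480.0, 522.3]
eef_rot: [2.4, -0.02, -1.271]
force: [-0.0, 0.1, -4.3]
grip_width: 0.24
```

Request:
send_rows:
  rows: [-10,21,-21,0]

```text
t: 17.45
eef_pos: [960.5, -481.9, 540.4]
eef_rot: [2.406, -0.039, -1.236]
force: [-0.1, -0.3, -4.2]
grip_width: 0.244
```

Request:
send_rows:
  rows: [-10,21,-21,0]

```text
t: 17.53
eef_pos: [959.9, -483.6, 558.9]
eef_rot: [2.412, -0.057, -1.202]
force: [-0.5, -0.4, -3.1]
grip_width: 0.239
```

Request:
send_rows:
  rows: [-10,21,-21,0]

```text
t: 17.62
eef_pos: [958.8, -485.1, 578.0]
eef_rot: [2.418, -0.075, -1.168]
force: [0.4, 0.1, -3.3]
grip_width: 0.241
```

Request:
send_rows:
  rows: [-10,21,-21,0]

```text
t: 17.7
eef_pos: [956.9, -486.2, 597.4]
eef_rot: [2.423, -0.094, -1.135]
force: [-0.7, -0.4, -3.6]
grip_width: 0.244
```

```bash
python3 - <<'E'
from h import *
from fk import *
s,T=st(); print(lean(T))
P,Tf,t=final(T,173.2); print(P,t)
up=P+[0,0,120]
print("above: shift",(T.T@(up-s["eef_pos"])/10).round(2))
q,r=ik(P,Tf,s["q"]); print(q.round(2),r.cost)
q,r=ik(up,Tf,s["q"]); print(q.round(2),r.cost)
E
```

```text
17.7 q [-0.569, 0.747, 1.244, 1.298, 0.145, -2.383] p [ 956.9 -486.2  597.4] g 0.244
[[0.657, 0.13, -0.742], [-0.25, -0.892, -0.377], [-0.711, 0.434, -0.554]]
F [-0.69 -0.36 -3.59] M [0.4245 1.1923 0.0065]
(np.float64(44.69497966297376), np.float64(-20.81154086239827))
[577.45635294 145.30616309 157.14843441] -0.7877339377032708
above: shift [-17.97 -75.13  22.06]
[ 0.36  0.05 -0.72  0.17 -0.49 -2.46] 6.427013612660218e-26
[ 0.36 -0.1  -0.56  0.47 -0.49 -2.46] 2.5070368399068743e-26
```

Request:
send_rows:
  rows: [-0.9,-3.7,1.1,0,-1.8,-7.5,2.2,0,-2.7,-11.2,3.3,0,-3.6,-15,4.4,0,-4.5,-18.7,5.5,0,-5.4,-22.5,6.6,0,-6.3,-26.2,7.7,0,-7.2,-30,8.8,0]

```text
t: 18.37
eef_pos: [812.2, -247.0, 476.6]
eef_rot: [2.423, -0.093, -1.135]
force: [1.3, 0.6, -3.8]
grip_width: 0.24
```

Request:
send_rows:
  rows: [-0.9,-3.7,1.1,0,-1.8,-7.5,2.2,0,-2.7,-11.2,3.3,0,-3.6,-15,4.4,0,-4.5,-18.7,5.5,0,-5.4,-22.5,6.6,0,-6.3,-26.2,7.7,0,-7.2,-30,8.8,0]

```text
t: 19.03
eef_pos: [660.8, 5.0, 350.0]
eef_rot: [2.425, -0.092, -1.134]
force: [-0.3, 0.6, -3.8]
grip_width: 0.243
```

Request:
send_rows:
  rows: [-0.6,-2.5,0.75,-0.11,-1.2,-5,1.5,-0.22,-1.8,-7.5,2.2,-0.33,-2.4,-10,3,-0.44,-3,-12.5,3.7,-0.55,-3.6,-15.1,4.46,-0.66,-3.6,-15.1,4.46,-0.77,-3.6,-15.1,4.46,-0.79]

```text
t: 19.7
eef_pos: [584.4, 132.2, 284.6]
eef_rot: [1.711, 0.308, -0.93]
force: [-0.2, 0.1, -4.1]
grip_width: 0.24
```

```bash
python3 - <<'E'
from h import *
from fk import *
s,T=st(); print(lean(T))
P,Tf,t=final(T,173.2); print(P,t)
for n in("scene","top"):cv2.imwrite(f"pics/{n}5.png",get_image(n)[:,:,::-1])
a=cv2.imread("pics/scene5.png")[130:330,200:450].repeat(2,0).repeat(2,1)
cv2.imwrite("pics/s5.png",a)
E
```

```text
19.7 q [0.332, -0.131, -0.58, 0.473, -0.463, -2.494] p [584.4 132.2 284.6] g 0.24
[[0.657, 0.623, -0.425], [-0.246, -0.357, -0.901], [-0.713, 0.696, -0.081]]
F [-0.24  0.14 -4.13] M [ 0.4137  1.1635 -0.0398]
(np.float64(44.52435675342152), np.float64(-20.507311232914365))
[577.55493291 145.29631785 157.13409487] 0.002517690275041673
```

View pics/s5.png

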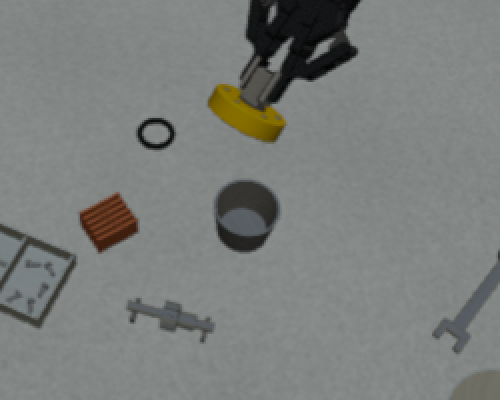

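```bash
mv m.txt m_level.txt; python3 -c "
from h import *
meas(14)"
```

```text
M [ 0.4404  1.1824 -0.0058] sd [0.0283 0.0307 0.0234] F [ 0.18  0.18 -3.77] [0.43 0.42 0.58]
```

Request:
send_rows:
  rows: [0,0,0,0.12,0,0,0,0.24,0,0,0,0.36,0,0,0,0.48,0,0,0,0.6,0,0,0,0.72,0,0,0,0.84,0,0,0,0.96]

```text
t: 21.17
eef_pos: [585.5, 130.6, 284.6]
eef_rot: [2.575, -0.2, -1.174]
force: [0.4, 0.2, -3.9]
grip_width: 0.246
```

Request:
send_rows:
  rows: [0,0,0,0.12,0,0,0,0.24,0,0,0,0.36,0,0,0,0.48,0,0,0,0.6,0,0,0,0.6]

```text
t: 21.67
eef_pos: [585.5, 130.6, 284.6]
eef_rot: [-2.639, 0.546, 1.084]
force: [-0.1, -0.6, -3.6]
grip_width: 0.246
```

```bash
python3 -c "
from h import *
meas(14);st()"
```

```text
M [ 0.4177  1.2259 -0.0036] sd [0.0183 0.0478 0.032 ] F [-0.05 -0.15 -3.89] [0.51 0.55 0.58]
22.37 q [0.329, -0.129, -0.578, 0.474, -0.464, -0.931] p [585.5 130.5 284.7] g 0.244
[[0.656, -0.423, -0.625], [-0.249, -0.903, 0.35], [-0.713, -0.074, -0.698]]
F [-0.22 -0.16 -4.14] M [0.4186 1.1969 0.02  ]
```

Request:
send_rows:
  rows: [0,0,0,0.12,0,0,0,0.24,0,0,0,0.36,0,0,0,0.48,0,0,0,0.6,0,0,0,0.72,0,0,0,0.84,0,0,0,0.96]

```text
t: 23.03
eef_pos: [585.5, 130.5, 284.7]
eef_rot: [-1.782, 0.807, 0.579]
force: [-0.2, -1.0, -3.9]
grip_width: 0.238
```

Request:
send_rows:
  rows: [0,0,0,0.12,0,0,0,0.24,0,0,0,0.36,0,0,0,0.48,0,0,0,0.6,0,0,0,0.6]

```text
t: 23.53
eef_pos: [585.5, 130.6, 284.7]
eef_rot: [-1.234, 0.87, 0.292]
force: [-0.4, 0.8, -4.1]
grip_width: 0.241
```

```bash
python3 - <<'E'
from h import *
meas(14); s,T=st()
def fit(fs):
    A=[];b=[]
    for k,f in enumerate(fs):
      for l in open(f):
        M,rv=eval(l); T=R.from_rotvec(rv).as_matrix()
        for i in (0,1):
            r=[np.cross(T[:,1],[0,0,-1])[i],np.cross(T[:,2],[0,0,-1])[i]]+[0]*2*len(fs); r[2+2*k+i]=1
            A.append(r); b.append(M[i])
    A=np.array(A,float);b=np.array(b);x=np.linalg.lstsq(A,b,rcond=None)[0]
    C=np.linalg.inv(A.T@A)*.0085**2; u=np.array([-x[1],x[0]])/(x[0]**2+x[1]**2)
    print(fs,x.round(4), np.hypot(*x[:2]).round(4),np.degrees(np.arctan2(x[1],x[0])).round(1),"+-",np.degrees(np.sqrt(u@C[:2,:2]@u)).round(1),(A@x-b).round(4))
fit(["m_level.txt"]);fit(["m.txt"]);fit(["m_level.txt","m.txt"])
E
```

```text
M [ 0.4674  1.2509 -0.0164] sd [0.0249 0.0286 0.0236] F [ 0.05 -0.04 -3.76] [0.47 0.42 0.48]
24.23 q [0.329, -0.129, -0.578, 0.474, -0.464, 0.629] p [585.5 130.5 284.7] g 0.242
[[0.656, -0.63, 0.416], [-0.249, 0.34, 0.907], [-0.713, -0.698, 0.066]]
F [ 0.49  0.14 -4.01] M [0.5194 1.268  0.0167]
['m_level.txt'] [-0.0486  0.0058 -0.163   0.0597] 0.0489 173.2 +- 5.0 [ 0.0073  0.0133 -0.0135 -0.0016  0.0026 -0.0048  0.0037 -0.0069]
['m.txt'] [-0.0458  0.0053  0.4566  1.2143] 0.0461 173.4 +- 6.9 [ 0.0044  0.0011 -0.0044  0.0044 -0.     -0.0056]
['m_level.txt', 'm.txt'] [-0.0478  0.0056 -0.163   0.0597  0.4572  1.2141] 0.0481 173.3 +- 4.0 [ 0.0078  0.0127 -0.0142 -0.0021  0.002  -0.0041  0.0044 -0.0065  0.0047
 -0.0004 -0.0056  0.0048  0.001  -0.0044]
```

Request:
send_rows:
  rows: [0,0,0,-0.12,0,0,0,-0.24,0,0,0,-0.36,0,0,0,-0.48,0,0,0,-0.6,0,0,0,-0.72,0,0,0,-0.84,0,0,0,-0.96]

```text
t: 24.9
eef_pos: [585.5, 130.5, 284.7]
eef_rot: [-2.119, 0.733, 0.767]
force: [1.1, 0.4, -3.4]
grip_width: 0.243
```

Request:
send_rows:
  rows: [0,0,0,-0.12,0,0,0,-0.24,0,0,0,-0.36,0,0,0,-0.48,0,0,0,-0.6,0,0,0,-0.72,0,0,0,-0.84,0,0,0,-0.96]

```text
t: 25.57
eef_pos: [585.5, 130.5, 284.7]
eef_rot: [2.769, -0.353, -1.214]
force: [0.3, 0.6, -4.3]
grip_width: 0.239
```

Request:
send_rows:
  rows: [0,0,0,-0.12,0,0,0,-0.24,0,0,0,-0.36,0,0,0,-0.48,0,0,0,-0.6,0,0,0,-0.72,0,0,0,-0.84,0,0,0,-0.96]

```text
t: 26.23
eef_pos: [585.6, 130.5, 284.8]
eef_rot: [1.926, 0.2, -1.0]
force: [-0.3, 0.3, -4.0]
grip_width: 0.24
```

```bash
python3 - <<'E'
from h import *
from fk import *
s,T=st(); print(lean(T))
P,Tf,t=final(T,173.3); print(P,t,"shift",(T.T@(P-s["eef_pos"])/10).round(2))
E
```

```text
26.23 q [0.329, -0.129, -0.578, 0.473, -0.464, -2.257] p [585.6 130.5 284.8] g 0.24
[[0.656, 0.504, -0.562], [-0.249, -0.559, -0.791], [-0.713, 0.659, -0.241]]
F [-0.29  0.31 -3.99] M [0.4054 1.2016 0.0476]
(np.float64(44.556833218815314), np.float64(-20.787606922666583))
[577.52951457 145.28051984 157.13684623] -0.23372499502039146 shift [ 8.2  -9.64  2.36]
```

Request:
send_rows:
  rows: [1.6,-1.9,0.5,-0.1,3.3,-3.9,0.9,-0.2,4.9,-5.8,1.4,-0.23,6.5,-7.7,1.9,-0.23,7.7,-9.0,2.2,-0.23,8.2,-9.64,2.36,-0.23,8.2,-9.64,2.36,-0.23,8.2,-9.64,2.36,-0.23]

```text
t: 26.9
eef_pos: [578.2, 145.9, 157.6]
eef_rot: [1.723, 0.299, -0.936]
force: [-0.2, 0.5, -2.4]
grip_width: 0.245
```

Request:
send_rows:
  rows: [0,0,0,0,0,0,0,0,0,0,0,0,0,0,0,0]

```text
t: 27.23
eef_pos: [578.6, 146.0, 158.6]
eef_rot: [1.724, 0.298, -0.934]
force: [0.9, -0.5, -3.4]
grip_width: 0.243
```

```bash
python3 - <<'E'
from h import *
from fk import *
s,T=st(); print(lean(T), s["qd"].round(4))
P,Tf,t=final(T,173.3); print(P,t,"shift",(T.T@(P-s["eef_pos"])/10).round(2))
a=[]
for n in("scene","top"):
    im=get_image(n)[:,:,::-1].copy(); cv2.imwrite(f"pics/{n}6.png",im)
    x=T[:,0]; C=s["eef_pos"]+x*19.5
    y,z=T[:,1],T[:,2]; tt=np.linspace(0,2*np.pi,60)
    hv=C+26*(np.cos(np.radians(173.3))*y+np.sin(np.radians(173.3))*z); print("heavy",hv)
    u,v=(322,225) if n=="scene" else (225,235)
    k=5;c=cv2.resize(im[v-40:v+40,u-40:u+40],None,fx=k,fy=k,interpolation=cv2.INTER_CUBIC)
    def dr(Q,col):
        q=(proj(n,Q)-[u-40,v-40]+.5)*k-.5; cv2.polylines(c,[np.round(q*8).astype(np.int32)],True,col,1,cv2.LINE_AA,3)
    for o in(-11,11): dr(C+o*x+42*(np.outer(np.cos(tt),y)+np.outer(np.sin(tt),z)),(0,0,255))
    dr(np.c_[573+43*np.cos(tt),147+43*np.sin(tt),60+0*tt],(255,255,0)); dr(hv+3*np.c_[np.cos(tt),np.sin(tt),0*tt],(255,0,255))
    a.append(c)
cv2.imwrite("pics/f6.png",np.hstack(a))
E
```

```text
27.23 q [0.368, 0.029, -0.737, 0.169, -0.487, -2.446] p [578.6 146.  158.6] g 0.243
[[0.657, 0.614, -0.436], [-0.249, -0.37, -0.895], [-0.711, 0.697, -0.09]]
F [ 0.91 -0.5  -3.42] M [ 0.4203  1.2269 -0.0409]
(np.float64(44.65328000705514), np.float64(-20.707326546951176)) [-0.0002  0.0043 -0.0094  0.001  -0.0006 -0.0024]
[577.48131128 145.30599869 157.1449562 ] -0.011979597075033155 shift [ 0.05 -0.14  0.13]
heavy [574.2119178  148.02649583 126.49580169]
heavy [574.2119178  148.02649583 126.49580169]
```

View pics/f6.png

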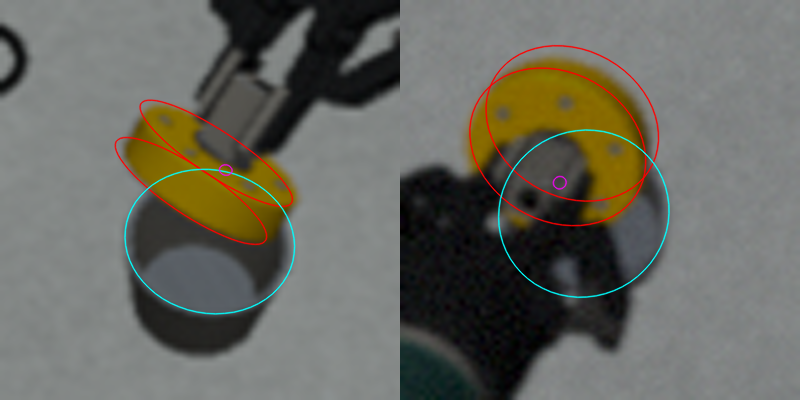

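```bash
python3 - <<'E'
from h import *
from scipy.optimize import minimize
s=read_state();T=R.from_rotvec(s["eef_rot"]).as_matrix();P=s["eef_pos"]
G=P-19*T[:,0]; tt=np.linspace(0,2*np.pi,80)
M={}
for n,(u,v) in (("scene",(322,225)),("top",(225,235))):
    h=cv2.cvtColor(cv2.imread(f"pics/{n}6.png"),cv2.COLOR_BGR2HSV); m=cv2.inRange(h,(18,110,50),(38,255,255)); z=np.zeros_like(m); z[v-40:v+40,u-40:u+40]=m[v-40:v+40,u-40:u+40]; 
    hull=cv2.convexHull(cv2.findNonZero(z)); M[n]=hull[:,0].astype(float); print(n,z.sum()/255, cv2.boundingRect(hull))
def sil(n,p):
    jz,jy,dx,sx,sy=p; Rw=T@R.from_rotvec([0,jy,jz]).as_matrix(); C=G+np.array([sx,sy,0])+(38.5+dx)*Rw[:,0]
    Q=np.vstack([C+o*Rw[:,0]+42*(np.outer(np.cos(tt),Rw[:,1])+np.outer(np.sin(tt),Rw[:,2])) for o in(-11,11)])
    return cv2.convexHull(proj(n,Q).astype(np.float32)),C,Rw
def cost(p,names=("scene","top")):
    c=0
    for n in names:
        H=sil(n,p)[0]; z=[np.zeros((1680,2240),np.uint8) for _ in(0,1)]
        cv2.fillPoly(z[0],[np.round((H+.5)*4).astype(np.int32)],1); cv2.fillPoly(z[1],[np.round((M[n][:,None]+.5)*4).astype(np.int32)],1)
        z[1]=cv2.dilate(z[1],np.ones((3,3),np.uint8)); c+=(z[0]!=z[1]).sum()/16
    return c+np.sum((np.array(p[3:])/2.5)**2)*4+ (p[2]/4)**2*4
print(cost([0]*5))
best=min((minimize(cost,[a,0,0,0,0],method="Nelder-Mead",options=dict(initial_simplex=np.array([[a,0,0,0,0]]+[[a+.1*(i==0),.08*(i==1),3*(i==2),2*(i==3),2*(i==4)] for i in range(5)]),maxiter=250)) for a in(-.2,0,.2)),key=lambda r:r.fun)
print(best.x.round(3),best.fun); _,C,Rw=sil("top",best.x)
hv=C+26*(np.cos(np.radians(173.3))*Rw[:,1]+np.sin(np.radians(173.3))*Rw[:,2]); print("heavy",hv.round(1),"hub tilt",np.degrees(np.arccos(-Rw[2,0])),"heavy dir below level",np.degrees(np.arcsin((C-hv)[2]/26)))
E
```

```text
scene 519.0 (307, 206, 34, 28)
top 659.0 (198, 207, 36, 34)
261.375
[-0.066  0.024  1.749 -2.459  1.686] 127.82850314439119
heavy [570.1 151.4 124. ] hub tilt 41.06626375403387 heavy dir below level 41.01261259178915
```

```bash
python3 -c "
from h import *
st(); print(job_done()); st()"
```

```text
27.33 q [0.368, 0.03, -0.738, 0.169, -0.487, -2.446] p [578.1 145.9 157.9] g 0.245
[[0.657, 0.615, -0.436], [-0.249, -0.369, -0.895], [-0.712, 0.696, -0.09]]
F [ 0.08 -0.53 -4.13] M [ 0.4029  1.2057 -0.0194]
the job is handed in; nothing more can be done
None
the job is handed in; nothing more can be done
```

I picked the wheel up by its hub, found the heavy side, tipped it over and handed the job in at 27.3 s. It was held still above the open cup with the heavy side lowest.

- **Finding the heavy side:** I weighed the wheel at four turns while nearly level, then at three turns while tipped. The two results agreed: 173.2° and 173.4° in the tool frame, give or take 4 to 7°. The tipping moment came out at 0.048 N m, just above the stated 0.046, which is within the sensor noise.
- **Tipping:** The moves can only turn the tool about its own axis. I got the lean by pushing one row at a time against the arm's reach limit (elbow joint at its stop), then carried the tipped wheel back to the cup.
- **Last checks:**
  - **Tilt:** the arm pose puts the hub at 44.7°. The camera outline fit says about 41°, so the wheel may sit a few degrees off in the fingers.
  - **Heavy point:** it is about 41° below level, within roughly 6 mm of the cup axis and about 65 mm above the rim.
  - **Contact and motion:** the wrist felt only the wheel's weight, about 4 N, with the joints nearly still. The pictures show no contact with the cup.
- **Not confirmed:**
  - **Elbow limit:** during the tipping the elbow read 1.244 rad against a listed limit of 1.24. I took this as a small tracking error at the stop, but it could count as passing the range.
  - **Wrist force:** reaching that stop gave a brief force of about 40 N, below the 120 N limit.
  - **Cup position:** my two camera estimates of the cup differ by about 5 mm. I aimed between them.

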